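# Load a spice jar through the port of a dry-storage box

## Task

Put the red-capped spice jar away in the white dry-storage box: carry it base first and in line with the round port in the slanted blue panel, and let go only when more than half of its length is inside, so that it slides down and lies wholly inside. The jar must not touch the port's rim or the blue panel on the way, and the other jar and the dropper bottle stay standing where they are.

Things in the scene. Friction and masses are not known exactly. Their poses are not given: they have to be found in the camera images.
- red_cap_jar: Round spice jar with a red cap, standing upright and loose: 106 mm tall, 45 mm across the cap (the top 21 mm), 42 mm across the body, about 110 g. Origin at the centre of its underside, z along its axis towards the cap. It can be gripped by its cap from above.
- jar_top (a point): Centre of the top of the red cap, 106 mm from the jar's origin along its axis.
- dry_box: White box fixed to the table, 170 mm deep, 150 mm wide, 187 mm high at the back; its front wall is 103 mm high and the blue panel slopes up from there at 40 degrees to the flat top. Origin at the centre of its underside, x towards its back, z up; its front looks to -x.
- port_panel: Slanted blue panel with the port, fixed to the white box. Origin at the port's centre, in the plane of its rim; z points outwards along the port's axis, 40 degrees from vertical (up and to the front), x up the slope, y sideways (level). The rim is a black ring of 80 mm clear diameter, 98 mm over all, 9 mm thick (4.5 mm either side of the origin).
- pale_cap_jar: Another spice jar, with a pale cap and green label, 47 mm across, 98 mm tall, standing upright and loose; origin at the centre of its underside. A bystander, at least 100 mm from the red-capped jar, centre to centre.
- dropper_bottle: Small brown bottle with a black dropper top, 33 mm across, 102 mm tall, standing upright and loose; origin at the centre of its underside. A bystander, at least 100 mm from the red-capped jar, centre to centre.
- chute: Slick steel V-chute fixed inside the box, with the same origin and axes as port_panel. It runs along the port's axis from 12 to 135 mm below the rim's plane, on the low (-x) side, 7 mm clear of a jar held on the axis, its mouth slightly flared. A jar let go in line, more than half inside, settles 9 mm towards -x, clear of the rim, and slides to a rubber stop 135 mm down.
Things that resemble listed ones, but are neither listed nor needed, are in the scene too. What is shaped like the red_cap_jar but orange or pink is not meant.

How it is judged:
On the way:
1. The jar, still held, is base first in the port, in line with it within about 14 degrees, with its base at least 50 mm inside the rim's plane (z of red_cap_jar in the frame of port_panel between -0.105 and -0.05 m and z of jar_top in the frame of port_panel above 0 m and x of red_cap_jar in the frame of port_panel between -0.04 and 0.04 m and y of red_cap_jar in the frame of port_panel between -0.04 and 0.04 m and angle between the z axis of red_cap_jar and the z axis of port_panel, either way round below 0.25 rad and contact force between the fingers and red_cap_jar above 1 N), for 0.1 s.
At the end, for the whole second after the job is handed in: The red-capped jar lies at rest (under 20 mm/s) inside the white box, its base at least 110 mm and the top of its cap at least 10 mm below the plane of the port's rim (z of jar_top in the frame of port_panel below -0.01 m and z of red_cap_jar in the frame of port_panel below -0.11 m and x of red_cap_jar in the frame of dry_box between -0.085 and 0.085 m and y of red_cap_jar in the frame of dry_box between -0.075 and 0.075 m and linear speed of red_cap_jar below 0.02 m/s); the robot touches nothing.
It fails at once if The red-capped jar touches the port's rim or the blue panel (more than 0.5 N) (contact force between red_cap_jar and port_panel above 0.5 N).
It fails at once if The pale-capped jar is moved more than 30 mm or tipped more than 20 degrees (distance of pale_cap_jar from where it was at the start of the episode above 0.03 m or angle between pale_cap_jar's own z axis and vertical above 0.35 rad).
It fails at once if The dropper bottle is moved more than 30 mm or tipped more than 20 degrees (distance of dropper_bottle from where it was at the start of the episode above 0.03 m or angle between dropper_bottle's own z axis and vertical above 0.35 rad).
It also fails if it takes over 38 s, if anything falls off the work surface, if the arm or the gripper's body presses on something with over 40 N, if the wrist force passes 120 N, or if a joint passes its speed limit or range.

## Robot

A 6-joint arm with a two-finger parallel gripper is mounted at the origin on the work surface; the furniture and walls round the work are solid. World frame = base frame: x ahead of the robot, y to its left, z up, the work surface at z = 0. Lengths are in m, angles in rad, forces in N, time in s.
With the tool pointing down it reaches from about 0.375 to 0.75 m from the base axis. Payload 9 kg.
Tool frame: the origin (TCP) lies on the centre line of the jaws, within the pads' length; the fingertips stand 19 mm ahead of it and the grasp point (between the pads) is the TCP; y points along the fingers, x is the direction in which the jaws open and shut, and the axes are right-handed (so a half turn about y gives the same grasp; the last joint's range is limited). The gripper opens to 85 mm and grips with 20 to 120 N. Pads are 22 mm wide; open, the fingers measure 114 mm over their backs; the gripper's body (76 mm by 85 mm) begins 54 mm behind the grasp point. The pads swing forward as they close: fully open they stand 13 mm farther back than shut.
Start: joints at [1.061, 0.104, 0.097, 1.564, 0, 1.353], TCP at [0.173, 0.575, 0.218] pointing down, gripper open.
Joint ranges: [-2.99, 2.99], [-0.84, 1.86], [-1.1, 1.16], [-1.84, 2.11], [-1.51, 1.56], [-3.14, 3.14]. Speed limits (rad/s): [2.22, 2.22, 2.57, 3.14, 3.14, 3.14].

## Interface

Orientations are given as a unit quaternion [w, x, y, z].
In Python, from station import r, optics gives the robot as it stands.
- The arm moves only by the shell command python3 -m handwheel 'ROWS' [FORCE]. ROWS is JSON, a list of rows, each a list of 3 entries, a list of its own where there are three numbers: the turn, a rotation vector about the tool's x, y, z each as a share of 180 degrees, from -1 to 1, then the shift along the tool's x, y, z each as a share of 1 m, from -1 to 1, then the closure, from 0 (fully open) to 1 (shut). A call has 1 to 10 rows; each row is the pose to reach, as a shift and turn from the pose measured when the call began, along the tool's axes at that moment, turning the shorter way round; what a row does not reach only later rows make up. A row lasts 1/12 s, in which the tool goes at most 41.7 mm and 7.16 degrees, less where a joint would pass 70% of its speed; a pose out of reach is approached as far as the arm can. A call with a number of a shift or a turn outside -1 to 1 is refused whole. A call with a gripper value outside its range is refused whole. The fingers move at their own pace and stop on an object; FORCE is the grip in N (left out, the last holds). Time passes only in rows, so rows that repeat a pose let the fingers close. It gives the time, the measured TCP pose, the force and the opening at its end, in the units of the state.
- r.observe(): the state, without advancing time (a new reading comes with each control period).
- optics.camera(name): name is "scene" or "top" or "wrist"; returns the picture (384x512x3 uint8, red, green, blue); there is no depth.
- optics.camera_model(name): a dict with "mtx" (3x3 intrinsics, pixels), "rvec" (rotation vector, rad) and "tvec" (3), from world to camera coordinates, as OpenCV has them. Camera axes: x right, y down, z forward; pixel columns grow to the right and rows downward; lengths in m; the calibration is good to about 2 mm. The wrist camera is an equidistant fisheye: a pixel r from the principal point sees the ray r / f radians off the axis. A picture is of the moment at which its call begins: read the wrist's pose just before it. camera_model takes no time and is no camera call; for the wrist camera it gives the pose at the moment of the call.
- r.job_done(): hands the job in, once; it reports no verdict.
Trained networks look in the newest picture that a camera, given by its name, has taken for a name from the list of things; names that differ only in an ending like _2 or _b are one class to them, and where a whole thing is asked for, a point or a joint stands for the part that bears it (a point fixed in the world has none). Each returns a list of dicts, best first, with "conf" (0 to 1); they miss things now and then, are a little off and sometimes report something else, mostly with a low value. They report only what shows in the picture. A call takes as long as a camera call. They do not tell look-alikes from the thing itself.
- optics.silhouettes(thing, camera): "mask" (384x512 bool, what is visible of it) and "point" ([column, row] in pixels, amid what is visible of it).
The state is a dict: "t": time; "qpos": joint angles; "qvel": joint speeds; "joint_efforts": joint torques, N m; "tool_pos": TCP position; "tool_rot": TCP orientation; "contact_force": force on the tool from outside, world axes, zero at the start; "moment": the same for the moment, N m; "gripper_width": finger opening in m.
Only numpy, scipy, OpenCV 4.12 (cv2) and the standard library are available. Lean on these libraries where they do the work, as an engineer would, in place of code of your own. Each camera call takes 0.05 s, during which the arm holds its last target.

## Working session

There is one attempt and no reset: what is moved stays moved. The work goes in short steps, Python scripts to look and compute and a shell command to move; the robot and the scene stay as the last step left them, time stands still between calls to the robot, and variables do not carry over. Pictures are saved under pics/ and viewed, and the job is handed in when it is done.

```bash
mkdir -p pics; ls; cat > h.py <<'E'
import numpy as np, cv2
from station import r, optics
from scipy.spatial.transform import Rotation as R
def snap(cam,name):
    im=optics.camera(cam); cv2.imwrite(f'pics/{name}.png',cv2.cvtColor(im,cv2.COLOR_RGB2BGR)); return im
E
python3 - <<'E'
from h import *
s=r.observe(); print(s)
a=snap('scene','scene0'); 
b=snap('top','top0')
for c in('scene','top'):
    m=optics.camera_model(c); print(c,m)
    for t in('red_cap_jar','port_panel','pale_cap_jar','dropper_bottle','dry_box'):
        for d in optics.silhouettes(t,c): print(c,t,round(d['conf'],2),d['point'],d['mask'].sum())
print(r.observe()['t'])
E
```

```text
pics
{'t': 0.0, 'qpos': array([1.06131941e+00, 1.04719151e-01, 9.64507471e-02, 1.56393920e+00,
       1.94201093e-05, 1.35313684e+00]), 'qvel': array([ 0.00156458, -0.00150861,  0.00085697,  0.00018172, -0.00048892,
       -0.00067793]), 'joint_efforts': array([ 7.40402920e-04, -5.56914818e+01,  5.03664601e+01,  1.58862874e-02,
       -1.29776049e-04, -2.04060308e-05]), 'tool_pos': array([0.17238996, 0.57430936, 0.21690055]), 'tool_rot': array([-0.56718471,  0.56758076,  0.42153318, -0.42244925]), 'contact_force': array([-0.43296273, -0.74031232,  0.47331288]), 'moment': array([-0.02247702, -0.00602973, -0.00840417]), 'gripper_width': 0.08537246312809375}
scene {'mtx': array([[362.7755327 ,   0.        , 259.48694738],
       [  0.        , 362.7755327 , 191.70811093],
       [  0.        ,   0.        ,   1.        ]]), 'rvec': array([ 1.9758476 , -0.62800929,  0.36371629]), 'tvec': array([-0.34483195,  0.25418499,  0.64487021])}
scene red_cap_jar 0.78 [256.0, 183.3] 347
scene red_cap_jar 0.73 [213.0, 225.2] 918
scene red_cap_jar 0.61 [255.8, 217.9] 821
scene port_panel 0.69 [357.8,
[... 156 characters left out ...]
x 0.66 [368.2, 227.8] 10031
top {'mtx': array([[358.13844095,   0.        , 255.93054752],
       [  0.        , 358.13844095, 192.01024341],
       [  0.        ,   0.        ,   1.        ]]), 'rvec': array([ 2.13258974, -2.07572133,  0.2238741 ]), 'tvec': array([0.08336066, 0.48776976, 0.86942659])}
top red_cap_jar 0.86 [233.7, 178.3] 347
top red_cap_jar 0.81 [273.0, 204.4] 388
top red_cap_jar 0.6 [259.6, 242.9] 302
top port_panel 0.7 [159.7, 205.2] 515
top port_panel 0.69 [363.2, 141.4] 2498
top port_panel 0.17 [215.8, 209.6] 152
top pale_cap_jar 0.82 [159.8, 207.5] 504
top dropper_bottle 0.6 [216.0, 208.1] 134
top dry_box 0.97 [362.4, 150.5] 6160
top dry_box 0.19 [361.9, 143.1] 2272
0.6
```

View pics/scene0.png

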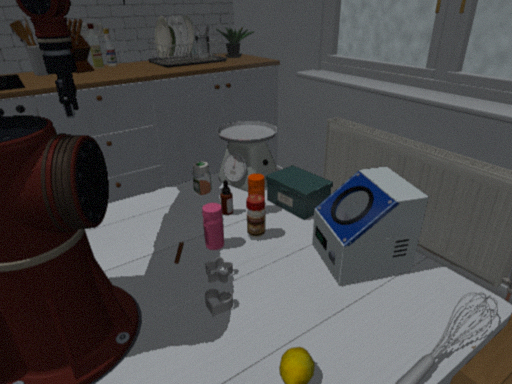

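View pics/top0.png

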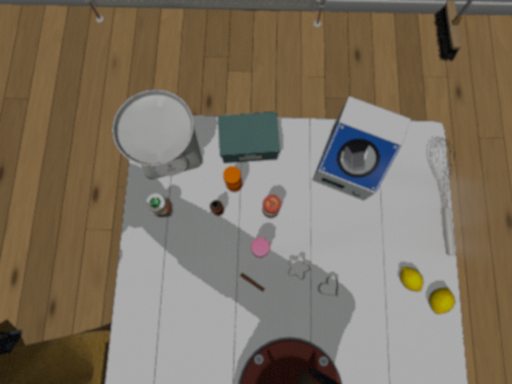

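The scene view shows the red jar at about (256,215), between the orange jar at (256,185) and the pink one at (213,225), with the port at (353,205). In the top view the red jar is at (272,204), the port at (358,156), the pale jar at (158,205) and the dropper at (217,208). I'll take enlarged crops and do a first triangulation.

```bash
python3 - <<'E'
from h import *
a=cv2.imread('pics/scene0.png'); b=cv2.imread('pics/top0.png')
c1=cv2.resize(a[160:290,300:440],None,fx=4,fy=4,interpolation=cv2.INTER_CUBIC)
c2=cv2.resize(b[90:205,300:420],None,fx=5,fy=5,interpolation=cv2.INTER_CUBIC)
c3=cv2.resize(a[160:260,180:290],None,fx=5,fy=5,interpolation=cv2.INTER_CUBIC)
cv2.imwrite('pics/c1.png',c1);cv2.imwrite('pics/c2.png',c2);cv2.imwrite('pics/c3.png',c3)
E
```

```text
(no output)
```

View pics/c1.png

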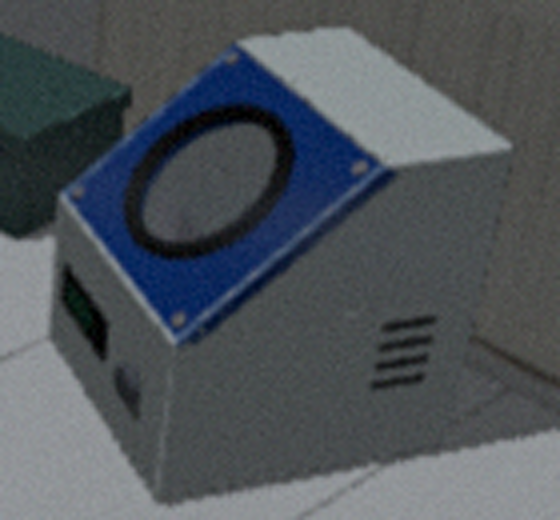

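View pics/c2.png

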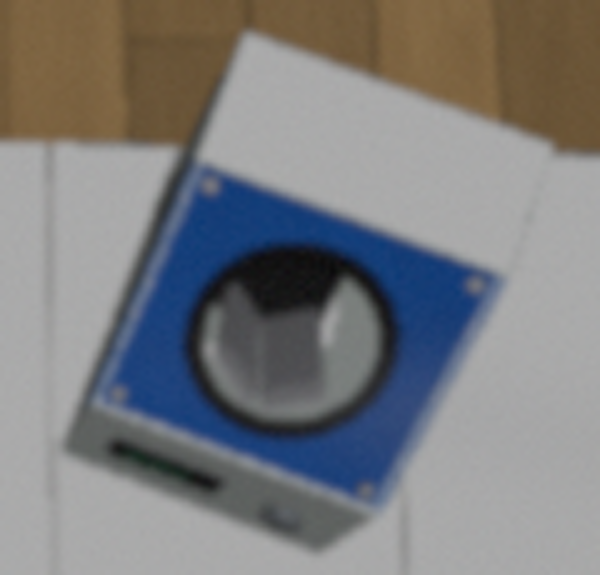

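View pics/c3.png

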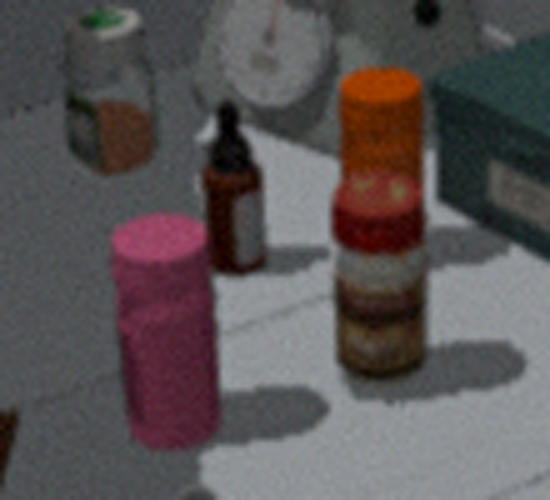

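```bash
cat >> h.py <<'E'
def P(c):
    m=optics.camera_model(c); return m['mtx'],m['rvec'],m['tvec']
def proj(c,X):
    K,rv,t=P(c); return cv2.projectPoints(np.float64(X).reshape(-1,1,3),rv,t,K,None)[0].reshape(-1,2)
def tri(pa,pb,ca='scene',cb='top'):
    M=[]
    for c in(ca,cb):
        K,rv,t=P(c); M.append(K@np.c_[cv2.Rodrigues(rv)[0],t])
    X=cv2.triangulatePoints(M[0],M[1],np.float64(pa).reshape(2,1),np.float64(pb).reshape(2,1)); return (X[:3]/X[3]).ravel()
E
python3 - <<'E'
from h import *
from scipy.optimize import least_squares
o=lambda p,s,off:(np.array(p)+.5)/s-.5+np.array(off)
sx=.085-.170+.084/np.tan(np.deg2rad(40))
Y=.075
M=dict(fbr=[-.085,-Y,0],fbl=[-.085,Y,0],ftr=[-.085,-Y,.103],ftl=[-.085,Y,.103],btr=[.085,-Y,.187],btl=[.085,Y,.187],sl=[sx,Y,.187],sr=[sx,-Y,.187])
S=dict(fbr=(160,502),fbl=(50,340),ftr=(175,345),ftl=(62,192),btr=(512,147),btl=(348,28),sl=(238,40),sr=(388,165))
T=dict(fbr=(318,550),fbl=(65,450),ftr=(375,512),ftl=(95,403),btr=(552,148),btl=(245,30),sl=(197,163),sr=(503,277))
ks=list(M); Mx=np.array([M[k] for k in ks])
ps=np.array([o(S[k],4,(300,160)) for k in ks]); pt=np.array([o(T[k],5,(300,90)) for k in ks])
def W(p): return Mx@R.from_euler('z',p[3]).as_matrix().T+p[:3]
def f(p,w=(1,1)): return np.r_[w[0]*(proj('scene',W(p))-ps).ravel(),w[1]*(proj('top',W(p))-pt).ravel()]
for w in((1,1),(1,0),(0,1)):
    q=least_squares(f,[.6,-.15,0,-.3],loss='soft_l1',args=(w,)); print(w,q.x.round(4),np.abs(f(q.x,w)).round(1).reshape(-1,2).tolist() if w==(1,1) else '')
for k,a,b in zip(ks,ps,pt): print(k,tri(a,b).round(3))
print('ring',tri(o((209.5,182),4,(300,160)),o((292,340.5),5,(300,90))))
# red jar cap top : crop3 s=5 off(180,160)
a=cv2.imread('pics/scene0.png'); b=cv2.imread('pics/top0.png')
cv2.imwrite('pics/c4.png',cv2.resize(b[150:265,140:300],None,fx=5,fy=5,interpolation=cv2.INTER_CUBIC))
E
```

```text
(1, 1) [ 0.5881 -0.1547 -0.0007 -0.3647] [[1.4, 1.9], [0.5, 0.4], [0.4, 0.2], [1.0, 0.4], [1.6, 0.2], [0.0, 0.5], [0.7, 0.1], [0.0, 0.3], [0.1, 0.7], [1.3, 0.3], [0.7, 0.2], [1.1, 0.7], [0.5, 1.6], [0.2, 0.9], [0.3, 1.6], [1.2, 0.8]]
(1, 0) [ 0.598  -0.1478 -0.0067 -0.3627] 
(0, 1) [ 0.5927 -0.1598 -0.0181 -0.3643] 
fbr [ 0.484 -0.194  0.003]
fbl [ 0.535 -0.057  0.003]
ftr [ 0.483 -0.193  0.101]
ftl [ 0.534 -0.057  0.105]
btr [ 0.637 -0.254  0.187]
btl [ 0.693 -0.115  0.185]
sl [ 0.627 -0.092  0.187]
sr [ 0.575 -0.229  0.186]
ring [ 0.55524843 -0.1435835   0.14440621]
```

View pics/c4.png

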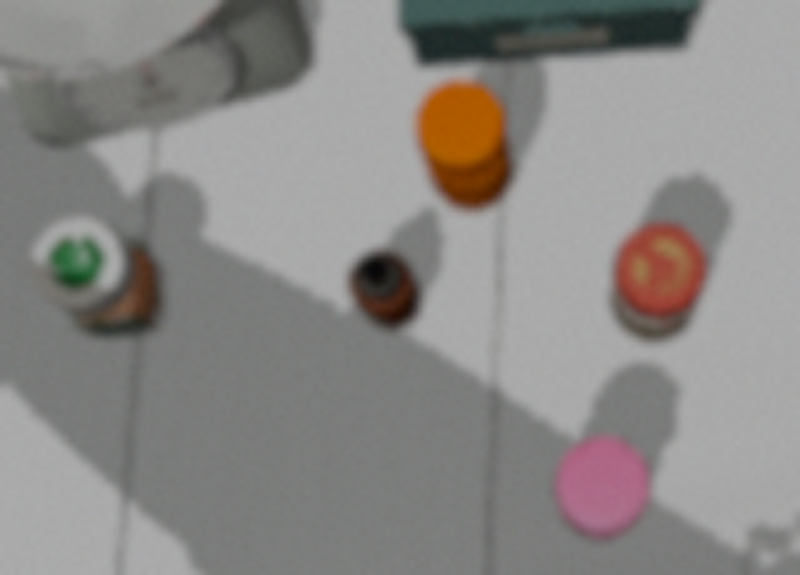

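```bash
python3 - <<'E'
from h import *
o=lambda p,s,off:(np.array(p)+.5)/s-.5+np.array(off)
s=lambda p:o(p,5,(180,160)); t=lambda p:o(p,5,(140,150))
print('redtop',tri(s((379,193)),t((660,270))))
print('pinktop',tri(s((160,239)),t((603,485))))
print('pale top',tri(s((103,24)),t((78,256))))
print('drop top',tri(s((227,110)),t((377,270))))
print('orange top',tri(s((383,87)),t((461,125))))
X=tri(s((379,193)),t((660,270)))
print('base px pred',(proj('scene',[[X[0],X[1],0]])-[180,160])*5)
st=r.observe(); q=st['tool_rot']; A=R.from_quat(q,scalar_first=True).as_matrix(); print(A.round(3)); print(st['tool_pos'])
E
```

```text
redtop [0.44754306 0.05680158 0.10672399]
pinktop [0.34405121 0.08194908 0.10522906]
pale top [0.44668244 0.34191158 0.09561054]
drop top [0.44466988 0.19468177 0.0973188 ]
orange top [0.51761355 0.15576364 0.1049629 ]
base px pred [[377.46558234 378.22841649]]
[[ 0.288  0.    -0.958]
 [ 0.958  0.     0.288]
 [ 0.    -1.    -0.   ]]
[0.17262245 0.5746659  0.21771746]
```

Triangulated heights match the text: red cap at z = 0.107, pale at 0.096, ring at 0.144. The red jar is at (0.4475, 0.057). I'll move above it.

```bash
python3 -m handwheel '[[[0,0.023,0],[-0.417,0,-0.412],0],[[0,0.023,0],[-0.417,0,-0.412],0],[[0,0.023,0],[-0.417,0,-0.412],0],[[0,0.023,0],[-0.417,0,-0.412],0],[[0,0.023,0],[-0.417,0,-0.412],0],[[0,0.023,0],[-0.417,0,-0.412],0],[[0,0.023,0],[-0.417,0,-0.412],0],[[0,0.023,0],[-0.417,0,-0.412],0],[[0,0.023,0],[-0.417,0,-0.412],0],[[0,0.023,0],[-0.417,0,-0.412],0]]'
cat > st.py <<'E'
from h import *
import sys
s=r.observe(); A=R.from_quat(s['tool_rot'],scalar_first=True).as_matrix()
print('t',round(s['t'],2),'pos',s['tool_pos'].round(4),'w',round(s['gripper_width'],4),'F',s['contact_force'].round(1),'q',s['qpos'].round(2)); print(A.round(3))
def go(tp,tA):
    print('shift',(A.T@(np.array(tp)-s['tool_pos'])).round(4),'turn',(R.from_matrix(A.T@tA).as_rotvec()/np.pi).round(4))
psi=-0.3647
bx=np.array([np.cos(psi),np.sin(psi),0]); by=np.array([-np.sin(psi),np.cos(psi),0]); bz=np.array([0,0,1.])
c,sn=np.cos(np.deg2rad(40)),np.sin(np.deg2rad(40))
pz=-sn*bx+c*bz; px=c*bx+sn*bz; port=np.array([.5560,-.1430,.1430])
down=np.c_[by,-bz,np.cross(by,-bz)]
ins=np.c_[by,-pz,np.cross(by,-pz)]
E
python3 - <<'E'
from st import *
go([.4475,.057,.2177],down)
E
```

```text
t: 1.43
tool_pos: [0.3683, 0.2048, 0.218]
tool_rot: [-0.582, 0.582, 0.402, -0.401]
contact_force: [1.6, 0.9, 1.0]
gripper_width: 0.0851
t 1.43 pos [0.3683 0.2048 0.218 ] w 0.0851 F [1.6 0.9 1. ] q [ 0.19 -0.45 -0.4   1.62  0.    0.56]
[[ 0.356  0.001 -0.935]
 [ 0.935  0.     0.356]
 [ 0.001 -1.    -0.001]]
shift [-0.1099  0.0004 -0.1266] turn [0.0003 0.0003 0.0003]
```

```bash
python3 -m handwheel '[[[0,0,0],[-0.11,0,-0.127],0],[[0,0,0],[-0.11,0,-0.127],0],[[0,0,0],[-0.11,0,-0.127],0],[[0,0,0],[-0.11,0,-0.127],0],[[0,0,0],[-0.11,0,-0.127],0],[[0,0,0],[-0.11,0,-0.127],0],[[0,0,0],[-0.11,0,-0.127],0]]'
python3 - <<'E'
from st import *
go([.4475,.057,.2177],down)
m=optics.camera_model('wrist'); print(m)
im=snap('wrist','w1'); print(im.shape)
# predicted cap-centre pixel (equidistant) 
def wp(X):
    Rc=cv2.Rodrigues(m['rvec'])[0]; p=Rc@np.array(X)+m['tvec']; th=np.arctan2(np.hypot(p[0],p[1]),p[2]); ph=np.arctan2(p[1],p[0]); K=m['mtx']
    return [K[0,2]+K[0,0]*th*np.cos(ph),K[1,2]+K[1,1]*th*np.sin(ph)]
n=np.linspace(0,2*np.pi,90)
v=cv2.cvtColor(im,cv2.COLOR_RGB2BGR)
for a in n:
    for c0,rad,z in(((.4475,.057),.0225,.106),((.4475,.057),.021,0)):
        u=wp([c0[0]+rad*np.cos(a),c0[1]+rad*np.sin(a),z]); cv2.circle(v,(int(round(u[0])),int(round(u[1]))),0,(255,255,0),-1)
    for rad in(.040,.049):
        u=wp(port+.0045*pz+rad*(np.cos(a)*px+np.sin(a)*by)); cv2.circle(v,(int(round(u[0])),int(round(u[1]))),0,(0,255,255),-1)
cv2.imwrite('pics/w1o.png',v)
E
```

```text
t: 2.02
tool_pos: [0.4477, 0.0568, 0.2181]
tool_rot: [0.582, -0.582, -0.401, 0.401]
contact_force: [-0.6, 0.2, -0.4]
gripper_width: 0.0853
t 2.02 pos [0.4477 0.0568 0.2181] w 0.0853 F [-0.6  0.2 -0.4] q [-0.17 -0.35 -0.33  1.6   0.    0.2 ]
[[ 0.357  0.001 -0.934]
 [ 0.934  0.001  0.357]
 [ 0.001 -1.    -0.   ]]
shift [0.0002 0.0004 0.0003] turn [ 0.0001 -0.0001  0.0003]
{'mtx': array([[297.31863964,   0.        , 251.87870667],
       [  0.        , 297.31863964, 191.76336236],
       [  0.        ,   0.        ,   1.        ]]), 'rvec': array([-2.39354742, -1.64818793, -0.22976164]), 'tvec': array([-0.21304898, -0.41833229,  0.27009196])}
(384, 512, 3)
```

View pics/w1o.png

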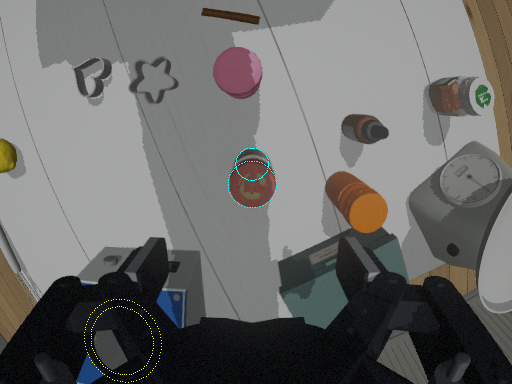

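The wrist view confirms it: the overlaid cap circle at (252,184) sits on the red cap, and the base circle fits too. I'll descend and grip.

```bash
python3 -m handwheel '[[[0,0,0],[0,0.03,0],0],[[0,0,0],[0,0.06,0],0],[[0,0,0],[0,0.09,0],0],[[0,0,0],[0,0.105,0],0],[[0,0,0],[0,0.115,0],0],[[0,0,0],[0,0.119,0],0],[[0,0,0],[0,0.119,0],0],[[0,0,0],[0,0.119,0],0]]' 45
python3 -m handwheel '[[[0,0,0],[0,0,0],1],[[0,0,0],[0,0,0],1],[[0,0,0],[0,0,0],1],[[0,0,0],[0,0,0],1],[[0,0,0],[0,0,0],1],[[0,0,0],[0,0,0],1],[[0,0,0],[0,0,0],1],[[0,0,0],[0,0,0],1],[[0,0,0],[0,0,0],1],[[0,0,0],[0,0,0],1]]' 45
python3 - <<'E'
from st import *
snap('scene','s2'); a=cv2.imread('pics/s2.png'); cv2.imwrite('pics/s2c.png',cv2.resize(a[100:290,170:330],None,fx=3,fy=3,interpolation=cv2.INTER_CUBIC))
E
```

```text
t: 2.73
tool_pos: [0.4482, 0.0579, 0.1004]
tool_rot: [-0.582, 0.582, 0.403, -0.401]
contact_force: [0.6, -0.3, 0.4]
gripper_width: 0.0855
t: 3.57
tool_pos: [0.4481, 0.0579, 0.1003]
tool_rot: [-0.582, 0.582, 0.402, -0.401]
contact_force: [0.2, -0.1, 0.6]
gripper_width: 0.0002
t 3.57 pos [0.4481 0.0579 0.1003] w 0.0002 F [ 0.2 -0.1  0.6] q [-0.16 -0.36 -0.54  1.38  0.    0.2 ]
[[ 0.355  0.002 -0.935]
 [ 0.935  0.     0.355]
 [ 0.001 -1.    -0.002]]
```

View pics/s2c.png

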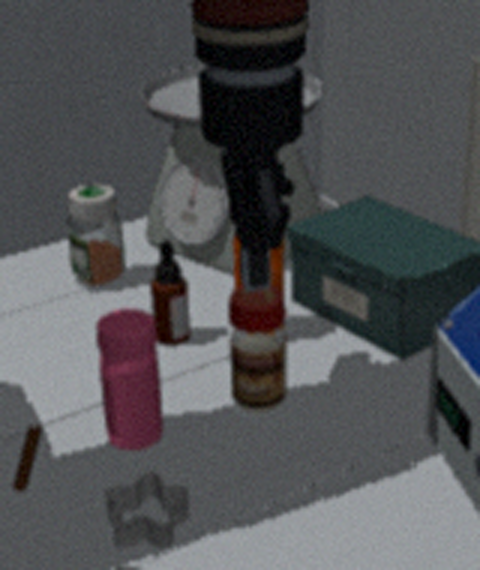

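The gripper closed to 0, so it missed. In the picture the fingers appear to end at or behind the cap top. I'll look closer before acting.

```bash
cat >> h.py <<'E'
def wp(X,m):
    Rc=cv2.Rodrigues(m['rvec'])[0]; p=Rc@np.array(X)+m['tvec']; th=np.arctan2(np.hypot(p[0],p[1]),p[2]); ph=np.arctan2(p[1],p[0]); K=m['mtx']
    return np.array([K[0,2]+K[0,0]*th*np.cos(ph),K[1,2]+K[1,1]*th*np.sin(ph)])
E
python3 - <<'E'
from st import *
m=optics.camera_model('wrist'); im=snap('wrist','w2'); v=cv2.cvtColor(im,cv2.COLOR_RGB2BGR)
p=s['tool_pos']
for d,col in((0,(0,255,0)),(.019,(255,255,0))):
    u=wp(p+A[:,1]*d,m); print(u); cv2.drawMarker(v,tuple(int(i) for i in u),col,0,8)
cv2.imwrite('pics/w2o.png',v)
cam=-cv2.Rodrigues(m['rvec'])[0].T@m['tvec']; print('cam in tool',A.T@(cam-p))
t=cv2.cvtColor(snap('top','t2'),cv2.COLOR_RGB2BGR); 
sc=cv2.imread('pics/s2.png')
for n,i in(('top',t),('scene',sc)):
    for d,col in((0,(0,255,0)),(.019,(255,255,0))):
        u=proj(n,p+A[:,1]*d)[0]; print(n,u); cv2.drawMarker(i,tuple(int(round(k)) for k in u),col,0,5)
o=np.hstack([cv2.resize(sc[130:250,200:310],None,fx=4,fy=4),cv2.resize(t[150:270,200:290],None,fx=4,fy=4)]); cv2.imwrite('pics/o2.png',o); print(o.shape)
E
```

```text
t 3.62 pos [0.4482 0.0579 0.1003] w -0.0 F [ 0.3 -1.  -0.1] q [-0.16 -0.36 -0.54  1.38  0.    0.2 ]
[[ 0.355  0.003 -0.935]
 [ 0.935  0.     0.355]
 [ 0.001 -1.    -0.002]]
[251.55799646 233.71009004]
[251.59083452 221.55688466]
cam in tool [ 0.00018019 -0.15593433  0.06895279]
top [271.3951956  203.21043087]
top [271.08659069 204.61064031]
scene [254.73339882 200.455494  ]
scene [254.89074982 207.34396114]
(480, 800, 3)
```

View pics/w2o.png

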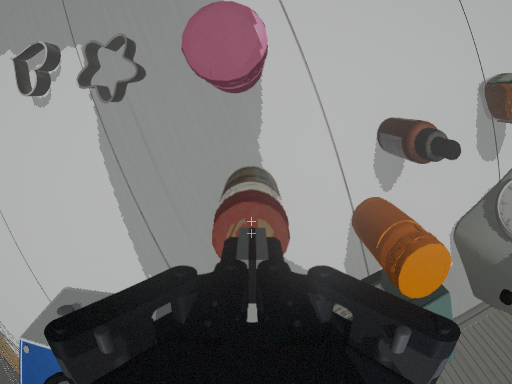

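View pics/o2.png

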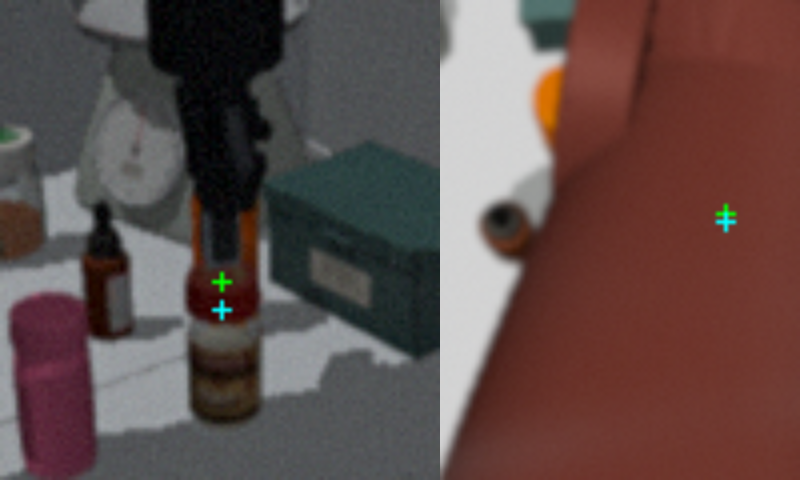

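```bash
python3 - <<'E'
from st import *
m=optics.camera_model('wrist'); p=s['tool_pos']
for d in(-.04,-.03,-.02,-.013,-.005,.005,.019):
    for z in(-.011,0,.011): print(d,z,'wrist',wp(p+A[:,1]*d+A[:,2]*z,m).round(1),'scene',(4*(proj('scene',p+A[:,1]*d+A[:,2]*z)[0]-[200,130])).round(0))
v=cv2.imread('pics/w2.png'); cv2.imwrite('pics/w2c.png',cv2.resize(v[190:330,190:320],None,fx=4,fy=4,interpolation=cv2.INTER_CUBIC))
E
```

```text
t 3.72 pos [0.4482 0.0579 0.1004] w 0.0003 F [-0.3  0.2  1.2] q [-0.16 -0.36 -0.54  1.38  0.    0.2 ]
[[ 0.355  0.003 -0.935]
 [ 0.935  0.     0.355]
 [ 0.001 -1.    -0.002]]
-0.04 -0.011 wrist [251.5 289.4] scene [236. 220.]
-0.04 0 wrist [251.5 269.5] scene [218. 222.]
-0.04 0.011 wrist [251.4 247.7] scene [199. 224.]
-0.03 -0.011 wrist [251.5 278.1] scene [236. 235.]
-0.03 0 wrist [251.5 258.9] scene [218. 237.]
-0.03 0.011 wrist [251.5 238.2] scene [200. 239.]
-0.02 -0.011 wrist [251.5 268. ] scene [236. 250.]
-0.02 0 wrist [251.5 249.5] scene [218. 252.]
-0.02 0.011 wrist [251.5 229.7] scene [200. 255.]
-0.013 -0.011 wrist [251.5 261.6] scene [237. 260.]
-0.013 0 wrist [251.5 243.6] scene [219. 263.]
-0.013 0.011 wrist [251.5 224.4] scene [200. 265.]
-0.005 -0.011 wrist [251.5 254.8] scene [237. 272.]
-0.005 0 wrist [251.5 237.3] scene [219. 274.]
-0.005 0.011 wrist [251.5 218.9] scene [201. 277.]
0.005 -0.011 wrist [251.6 247. ] scene [237. 287.]
0.005 0 wrist [251.6 230.3] scene [219. 289.]
0.005 0.011 wrist [251.6 212.7] scene [201. 292.]
0.019 -0.011 wrist [251.6 237.4] scene [237. 307.]
0.019 0 wrist [251.6 221.6] scene [220. 309.]
0.019 0.011 wrist [251.6 205. ] scene [202. 312.]
```

View pics/w2c.png

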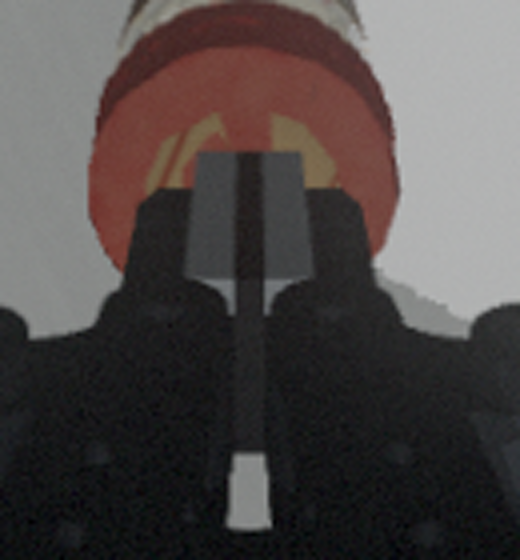

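The calibration disagrees with the reported TCP. The wrist view puts the real fingertips at about d = -18 mm, and the scene view gives -10 to -13 mm, where +19 mm was expected. So the fingers end about 34 mm short of where the TCP reading implies. Nothing has been touched. I'll open, descend another 34 mm and close again.

```bash
python3 -m handwheel '[[[0,0,0],[0,0,0],0],[[0,0,0],[0,0,0],0],[[0,0,0],[0,0,0],0],[[0,0,0],[0,0,0],0],[[0,0,0],[0,0,0],0],[[0,0,0],[0,0,0],0],[[0,0,0],[0,0,0],0],[[0,0,0],[0,0,0],0]]' 45
python3 -m handwheel '[[[0,0,0],[0,0.015,0],0],[[0,0,0],[0,0.025,0],0],[[0,0,0],[0,0.032,0],0],[[0,0,0],[0,0.034,0],0],[[0,0,0],[0,0.034,0],0]]' 45
python3 - <<'E'
from st import *
snap('wrist','w3');a=snap('scene','s3'); a=cv2.imread('pics/s3.png'); w=cv2.imread('pics/w3.png')
cv2.imwrite('pics/o3.png',np.hstack([cv2.resize(a[130:250,200:310],None,fx=3.2,fy=3.2),w]))
E
```

```text
t: 4.38
tool_pos: [0.4482, 0.0579, 0.1003]
tool_rot: [-0.582, 0.582, 0.402, -0.401]
contact_force: [-1.1, -0.0, -0.6]
gripper_width: 0.0853
t: 4.8
tool_pos: [0.4476, 0.058, 0.0656]
tool_rot: [-0.582, 0.582, 0.402, -0.401]
contact_force: [0.3, -0.1, -0.5]
gripper_width: 0.0856
t 4.8 pos [0.4476 0.058  0.0656] w 0.0856 F [ 0.3 -0.1 -0.5] q [-0.16 -0.34 -0.59  1.32  0.    0.2 ]
[[ 0.355  0.001 -0.935]
 [ 0.935  0.001  0.355]
 [ 0.001 -1.    -0.001]]
```

View pics/o3.png

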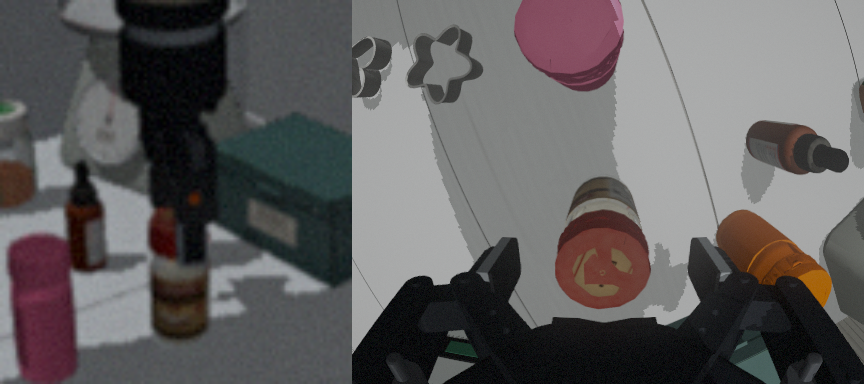

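```bash
python3 -m handwheel '[[[0,0,0],[0,0,0],1],[[0,0,0],[0,0,0],1],[[0,0,0],[0,0,0],1],[[0,0,0],[0,0,0],1],[[0,0,0],[0,0,0],1],[[0,0,0],[0,0,0],1],[[0,0,0],[0,0,0],1],[[0,0,0],[0,0,0],1]]' 45
python3 - <<'E'
from st import *
m=optics.camera_model('wrist');snap('wrist','w4');a=snap('scene','s4'); a=cv2.imread('pics/s4.png'); w=cv2.imread('pics/w4.png')
cv2.imwrite('pics/o4.png',np.hstack([cv2.resize(a[130:250,200:280],None,fx=4,fy=4),cv2.resize(w[150:350,150:350],None,fx=2.4,fy=2.4)]))
E
```

```text
t: 5.57
tool_pos: [0.4488, 0.0578, 0.0673]
tool_rot: [-0.581, 0.583, 0.403, -0.401]
contact_force: [-1.1, -0.5, 5.7]
gripper_width: 0.0432
t 5.57 pos [0.4488 0.0578 0.0673] w 0.0432 F [-1.1 -0.5  5.7] q [-0.16 -0.34 -0.59  1.32  0.    0.2 ]
[[ 0.355  0.004 -0.935]
 [ 0.935  0.     0.355]
 [ 0.001 -1.    -0.003]]
```

View pics/o4.png

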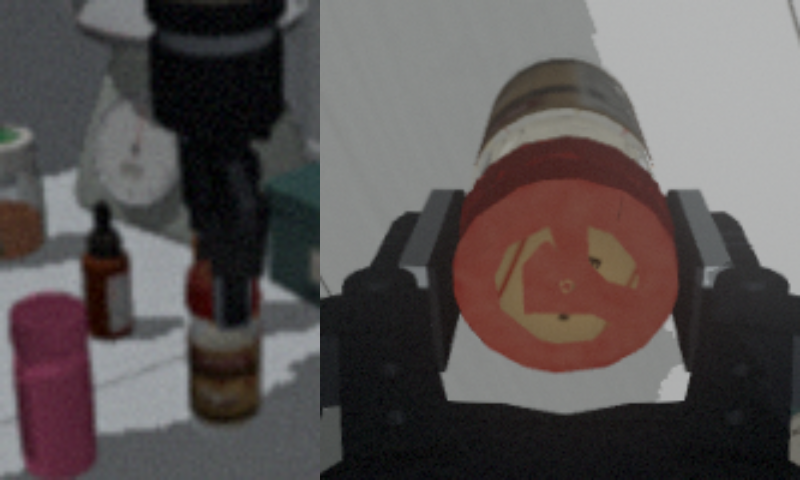

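Gripped at width 43 mm with the pads on the cap. Lifting.

```bash
python3 -m handwheel '[[[0,0,0],[0,-0.01,0],1],[[0,0,0],[0,-0.03,0],1],[[0,0,0],[0,-0.055,0],1],[[0,0,0],[0,-0.08,0],1],[[0,0,0],[0,-0.105,0],1],[[0,0,0],[0,-0.13,0],1],[[0,0,0],[0,-0.155,0],1],[[0,0,0],[0,-0.18,0],1],[[0,0,0],[0,-0.2,0],1],[[0,0,0],[0,-0.2,0],1]]' 60
python3 - <<'E'
from st import *
m=optics.camera_model('wrist'); cam=-cv2.Rodrigues(m['rvec'])[0].T@m['tvec']; print('cam in tool',A.T@(cam-s['tool_pos']))
for h in(.16,.0,): go(port+pz*(h-.008),ins)
E
```

```text
t: 6.5
tool_pos: [0.4492, 0.0576, 0.2717]
tool_rot: [-0.58, 0.584, 0.404, -0.399]
contact_force: [-0.2, -0.0, -1.6]
gripper_width: 0.0427
t 6.5 pos [0.4492 0.0576 0.2717] w 0.0427 F [-0.2 -0.  -1.6] q [-0.16 -0.34 -0.21  1.68  0.    0.2 ]
[[ 0.355  0.009 -0.935]
 [ 0.935 -0.001  0.355]
 [ 0.003 -1.    -0.009]]
cam in tool [ 0.00017893 -0.15593481  0.06894809]
shift [-0.1495  0.0125 -0.0732] turn [-0.2195  0.0004  0.001 ]
shift [-0.15   0.136 -0.175] turn [-0.2195  0.0004  0.001 ]
```

```bash
python3 -m handwheel '[[[-0.02,0,0],[-0.02,0,-0.01],1],[[-0.05,0,0],[-0.04,0,-0.02],1],[[-0.08,0,0],[-0.06,0.005,-0.03],1],[[-0.11,0,0],[-0.08,0.01,-0.04],1],[[-0.14,0,0],[-0.1,0.012,-0.05],1],[[-0.17,0,0],[-0.12,0.012,-0.06],1],[[-0.2,0,0.001],[-0.14,0.012,-0.07],1],[[-0.2195,0,0.001],[-0.1495,0.0125,-0.0732],1],[[-0.2195,0,0.001],[-0.1495,0.0125,-0.0732],1],[[-0.2195,0,0.001],[-0.1495,0.0125,-0.0732],1]]' 60
cat > look.py <<'E'
from st import *
import sys
n=sys.argv[1]
m=optics.camera_model('wrist'); cam=-cv2.Rodrigues(m['rvec'])[0].T@m['tvec']; print('cam in tool',A.T@(cam-s['tool_pos']))
for h in(.10,.07,.0): go(port+pz*(h-.008),ins)
w=cv2.cvtColor(snap('wrist',n+'w'),cv2.COLOR_RGB2BGR);t=cv2.cvtColor(snap('top',n+'t'),cv2.COLOR_RGB2BGR);sc=cv2.cvtColor(snap('scene',n+'s'),cv2.COLOR_RGB2BGR)
p=s['tool_pos']; y=A[:,1]
def dot(i,u,c): cv2.circle(i,tuple(int(round(k)) for k in u),0,c,-1)
for a in np.linspace(0,2*np.pi,120):
    for rad in(.04,.049):
        X=port+.0045*pz+rad*(np.cos(a)*px+np.sin(a)*by)
        dot(w,wp(X,m),(0,255,255))
        for i,c in((t,'top'),(sc,'scene')): dot(i,proj(c,X)[0],(0,255,255))
    for d,rad in((.0673,.021),(-.0387,.0225)):
        X=p+y*d+rad*(np.cos(a)*A[:,0]+np.sin(a)*A[:,2])
        dot(w,wp(X,m),(255,255,0))
        for i,c in((t,'top'),(sc,'scene')): dot(i,proj(c,X)[0],(255,255,0))
cv2.imwrite(f'pics/{n}wo.png',w)
cv2.imwrite(f'pics/{n}o.png',np.hstack([cv2.resize(sc[100:280,290:430],None,fx=2.7,fy=2.7),cv2.resize(t[80:230,270:410],None,fx=2.7,fy=3.24)]))
E
python3 look.py a
```

```text
t: 7.33
tool_pos: [0.5679, -0.1214, 0.2795]
tool_rot: [-0.366, 0.739, 0.506, -0.254]
contact_force: [-0.8, 1.0, -1.8]
gripper_width: 0.0429
t 7.33 pos [ 0.5679 -0.1214  0.2795] w 0.0429 F [-0.8  1.  -1.8] q [-0.47 -0.84 -0.7   1.06  0.05 -0.08]
[[ 0.36   0.562 -0.745]
 [ 0.933 -0.221  0.284]
 [-0.005 -0.797 -0.604]]
cam in tool [ 0.00019259 -0.15611099  0.06907424]
shift [-0.0243  0.015   0.0897] turn [-0.0159  0.0001 -0.0021]
shift [-0.0241  0.045   0.0882] turn [-0.0159  0.0001 -0.0021]
shift [-0.0237  0.1149  0.0847] turn [-0.0159  0.0001 -0.0021]
```

View pics/awo.png

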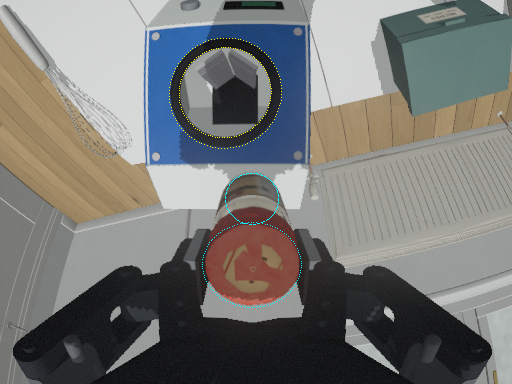

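View pics/ao.png

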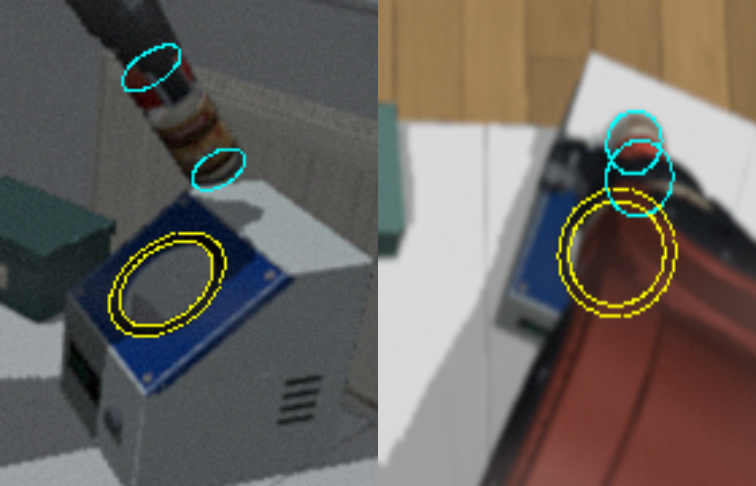

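Overlays of ring and jar match the pictures, so the offsets are right, with the base circle on the jar's base and the ring on the port. The pose wasn't reached, though: joint 2 is at its -0.84 limit, because the standoff is too close to the robot. I'll fit a quick planar arm model to find which poses are reachable.

```bash
cat > kin.py <<'E'
import numpy as np
from scipy.optimize import least_squares
D=np.array([ # q1 q2 q3 q4 x y z
[1.0613,.1047,.0965,1.5639,.1724,.5743,.2169],[.19,-.45,-.40,1.62,.3683,.2048,.218],[-.17,-.35,-.33,1.6,.4477,.0568,.2181],
[-.16,-.36,-.54,1.38,.4482,.0579,.1003],[-.16,-.34,-.59,1.32,.4476,.058,.0656],[-.16,-.34,-.21,1.68,.4492,.0576,.2717],[-.47,-.84,-.70,1.06,.5679,-.1214,.2795]])
def fk(p,q1,q2,q3,q4):
    u0,z0,L1,L2,h,c,e,lat=p
    f=q3-q2+c; pt=q4+q2-q3+e   # pt: 0=horizontal,pi/2 down
    return u0+L1*np.sin(q2)+L2*np.cos(f)+h*np.cos(pt), z0+L1*np.cos(q2)+L2*np.sin(f)-h*np.sin(pt)
def res(p):
    o=[]
    for q in D:
        u,z=fk(p,*q[:4]); o+=[u-(q[4]*np.cos(q[0])+q[5]*np.sin(q[0])), z-q[6], .3*(p[7]-(-q[4]*np.sin(q[0])+q[5]*np.cos(q[0])))]
    return np.r_[o,.02*(p[5]),.1*p[6]]
F=least_squares(res,[0,.3,.34,.54,.2,0,0,.13]); p=F.x
if __name__=='__main__':
    print(p.round(3),(np.abs(F.fun)*1000).round(1))
    from st import *
    for h in(.16,.12,.10,.08,.06,.03,.0):
      for tilt in(40,35,30,25):
        th=np.deg2rad(tilt); ya=np.r_[bx[:2]*np.sin(th),-np.cos(th)]
        # keep base centre on the axis at height h-.075
        P=port+pz*(h-.075)-ya*.0673
        g=np.arctan2(P[1],P[0]); rr=np.hypot(P[0],P[1]); u=np.sqrt(rr**2-p[7]**2)
        pt=np.pi/2-th
        k=least_squares(lambda q:np.subtract(fk(p,0,q[0],q[1],pt-p[6]-q[0]+q[1]),(u,P[2])),[-.5,-.5])
        q2,q3=k.x; print(h,tilt,P.round(3),'q2 %.2f q3 %.2f q4 %.2f'%(q2,q3,pt-q2+q3), '' if k.cost<1e-6 else 'UNREACH')
E
python3 kin.py
```

```text
[-0.002  0.292  0.338  0.555  0.453  0.083  0.003  0.132] [0.2 0.  0.9 0.  0.8 0.3 2.7 4.2 0.2 1.9 1.6 1.2 0.7 0.1 1.2 1.8 3.6 1.2
 0.1 0.1 4.9 1.7 0.3]
t 7.48 pos [ 0.567  -0.1205  0.2803] w 0.0427 F [-0.3 -0.3 -1.6] q [-0.47 -0.84 -0.7   1.07  0.05 -0.08]
[[ 0.359  0.56  -0.746]
 [ 0.933 -0.221  0.284]
 [-0.006 -0.798 -0.602]]
0.16 40 [ 0.465 -0.108  0.26 ] q2 -1.36 q3 -0.99 q4 1.24 
0.16 35 [ 0.469 -0.11   0.263] q2 -1.16 q3 -0.86 q4 1.26 
0.16 30 [ 0.474 -0.112  0.266] q2 -0.99 q3 -0.74 q4 1.29 
0.16 25 [ 0.478 -0.113  0.269] q2 -0.82 q3 -0.62 q4 1.34 
0.12 40 [ 0.489 -0.117  0.229] q2 -1.30 q3 -1.03 q4 1.14 
0.12 35 [ 0.493 -0.119  0.233] q2 -1.10 q3 -0.89 q4 1.16 
0.12 30 [ 0.498 -0.121  0.236] q2 -0.92 q3 -0.77 q4 1.20 
0.12 25 [ 0.502 -0.123  0.238] q2 -0.76 q3 -0.64 q4 1.26 
0.1 40 [ 0.501 -0.122  0.214] q2 -1.26 q3 -1.04 q4 1.09 
0.1 35 [ 0.505 -0.124  0.217] q2 -1.06 q3 -0.90 q4 1.11 
0.1 30 [ 0.51  -0.125  0.22 ] q2 -0.89 q3 -0.78 q4 1.16 
0.1 25 [ 0.514 -0.127  0.223] q2 -0.73 q3 -0.65 q4 1.21 
0.08 40 [ 0.513 -0.126  0.198] q2 -1.21 q3 -1.05 q4 1.04 
0.08 35 [ 0.517 -0.128  0.202] q2 -1.02 q3 -0.91 q4 1.06 
0.08 30 [ 0.522 -0.13   0.205] q2 -0.85 q3 -0.78 q4 1.11 
0.08 25 [ 0.526 -0.132  0.208] q2 -0.69 q3 -0.65 q4 1.17 
0.06 40 [ 0.525 -0.131  0.183] q2 -1.16 q3 -1.06 q4 0.98 
0.06 35 [ 0.529 -0.133  0.187] q2 -0.97 q3 -0.92 q4 1.01 
0.06 30 [ 0.534 -0.134  0.19 ] q2 -0.80 q3 -0.79 q4 1.06 
0.06 25 [ 0.538 -0.136  0.193] q2 -0.65 q3 -0.66 q4 1.13 
0.03 40 [ 0.543 -0.138  0.16 ] q2 -1.08 q3 -1.06 q4 0.89 
0.03 35 [ 0.547 -0.14   0.164] q2 -0.89 q3 -0.92 q4 0.93 
0.03 30 [ 0.552 -0.141  0.167] q2 -0.73 q3 -0.79 q4 0.99 
0.03 25 [ 0.556 -0.143  0.17 ] q2 -0.58 q3 -0.65 q4 1.06 
0.0 40 [ 0.561 -0.145  0.137] q2 -0.98 q3 -1.06 q4 0.80 
0.0 35 [ 0.565 -0.146  0.141] q2 -0.81 q3 -0.92 q4 0.85 
0.0 30 [ 0.57  -0.148  0.144] q2 -0.65 q3 -0.78 q4 0.92 
0.0 25 [ 0.574 -0.15   0.147] q2 -0.51 q3 -0.65 q4 1.00
```

The port is beyond joint 2's range at exactly 40° of tilt: that pose needs -0.98 and the limit is -0.84. A 34–35° final tilt is reachable, which is 5–6° off the axis and inside the 14° tolerance. So I'll go in a bit steeper and straighten as it sinks. I'll work out those waypoints, keeping clear of the rim and chute.

```bash
cat > plan.py <<'E'
from kin import *
from st import *
def pose(depth,tilt,xc):
    th=np.deg2rad(tilt); ya=sn*0+np.r_[bx[:2]*np.sin(th),-np.cos(th)]
    X=port+px*xc  # jar axis crosses rim plane here
    L=depth/(-(ya@pz)); base=X+ya*L
    P=base-ya*.0673
    rr=np.hypot(P[0],P[1]); u=np.sqrt(rr**2-p[7]**2); pt=np.pi/2-th
    k=least_squares(lambda q:np.subtract(fk(p,0,q[0],q[1],pt-p[6]-q[0]+q[1]),(u,P[2])),[-.5,-.5])
    q2=k.x[0]
    # clearances (panel frame, 2D in px-pz plane): body edges at rim faces
    b=np.array([(base-port)@px,(base-port)@pz])
    return P,np.c_[by,ya,np.cross(by,ya)],q2,b
if __name__=='__main__':
    for a in([-.06,24,.003],[-.03,26,.004],[-.01,27,.004],[.01,29,.005],[.03,31,.005],[.05,33,.005],[.065,34,.005],[.075,35,.005],[.08,35,.005]):
        P,T,q2,b=pose(*a); print(a,'P',P.round(3),'q2 %.2f'%q2,'base x,z mm',(b*1000).round(1)); go(P,T)
    th=np.deg2rad(25); ya=np.r_[bx[:2]*np.sin(th),-np.cos(th)]; go([.505,-.122,.28],np.c_[by,ya,np.cross(by,ya)])
E
python3 plan.py
```

```text
t 7.48 pos [ 0.567  -0.1205  0.2803] w 0.0427 F [-0.3 -0.3 -1.6] q [-0.47 -0.84 -0.7   1.07  0.05 -0.08]
[[ 0.359  0.56  -0.746]
 [ 0.933 -0.221  0.284]
 [-0.006 -0.798 -0.602]]
[-0.06, 24, 0.003] P [ 0.509 -0.125  0.263] q2 -0.69 base x,z mm [20.2 60. ]
shift [-0.025  -0.0181  0.0522] turn [ 0.0724  0.0001 -0.002 ]
[-0.03, 26, 0.004] P [ 0.519 -0.129  0.234] q2 -0.73 base x,z mm [11.5 30. ]
shift [-0.0248  0.0118  0.0617] turn [ 0.0613  0.0001 -0.002 ]
[-0.01, 27, 0.004] P [ 0.526 -0.132  0.215] q2 -0.74 base x,z mm [ 6.3 10. ]
shift [-0.0247  0.0318  0.067 ] turn [ 0.0558  0.0001 -0.002 ]
[0.01, 29, 0.005] P [ 0.534 -0.134  0.196] q2 -0.77 base x,z mm [  3.1 -10. ]
shift [-0.0246  0.0516  0.0715] turn [ 0.0446  0.0002 -0.002 ]
[0.03, 31, 0.005] P [ 0.542 -0.138  0.178] q2 -0.80 base x,z mm [  0.2 -30. ]
shift [-0.0244  0.0714  0.0756] turn [ 0.0335  0.0002 -0.002 ]
[0.05, 33, 0.005] P [ 0.551 -0.141  0.16 ] q2 -0.82 base x,z mm [ -1.1 -50. ]
shift [-0.0243  0.0913  0.0783] turn [ 0.0224  0.0002 -0.002 ]
[0.065, 34, 0.005] P [ 0.559 -0.144  0.148] q2 -0.81 base x,z mm [ -1.8 -65. ]
shift [-0.0242  0.1062  0.0794] turn [ 0.0169  0.0003 -0.002 ]
[0.075, 35, 0.005] P [ 0.564 -0.146  0.14 ] q2 -0.81 base x,z mm [ -1.6 -75. ]
shift [-0.0241  0.1161  0.0798] turn [ 0.0113  0.0003 -0.002 ]
[0.08, 35, 0.005] P [ 0.567 -0.147  0.136] q2 -0.80 base x,z mm [ -2. -80.]
shift [-0.0241  0.1211  0.0799] turn [ 0.0113  0.0003 -0.002 ]
shift [-0.0237 -0.0342  0.046 ] turn [ 0.0669  0.0001 -0.002 ]
```

```bash
python3 -m handwheel '[[[0.015,0,0],[-0.006,-0.012,0.01],1],[[0.03,0,-0.001],[-0.012,-0.025,0.022],1],[[0.05,0,-0.002],[-0.018,-0.034,0.034],1],[[0.067,0,-0.002],[-0.024,-0.034,0.046],1],[[0.0724,0,-0.002],[-0.025,-0.026,0.052],1],[[0.0724,0,-0.002],[-0.025,-0.018,0.052],1],[[0.0724,0,-0.002],[-0.025,-0.018,0.052],1],[[0.0724,0,-0.002],[-0.025,-0.018,0.052],1]]' 60
python3 look.py b; python3 plan.py
```

```text
t: 8.15
tool_pos: [0.5091, -0.1245, 0.2621]
tool_rot: [-0.449, 0.69, 0.476, -0.309]
contact_force: [-0.2, -0.7, -2.0]
gripper_width: 0.0429
t 8.15 pos [ 0.5091 -0.1245  0.2621] w 0.0429 F [-0.2 -0.7 -2. ] q [-0.53 -0.71 -0.56  1.31  0.07 -0.15]
[[ 0.356  0.379 -0.854]
 [ 0.935 -0.144  0.325]
 [ 0.    -0.914 -0.406]]
cam in tool [ 0.00019636 -0.15602115  0.06906923]
shift [-0.0005  0.0409  0.0277] turn [-0.0892  0.0002  0.0002]
shift [-0.0006  0.0697  0.0194] turn [-0.0892  0.0002  0.0002]
shift [-6.00e-04  1.37e-01  1.00e-04] turn [-0.0892  0.0002  0.0002]
t 8.3 pos [ 0.5092 -0.1247  0.2635] w 0.0426 F [ 0.4 -0.1 -1.8] q [-0.53 -0.71 -0.56  1.31  0.07 -0.15]
[[ 0.356  0.381 -0.853]
 [ 0.935 -0.145  0.325]
 [-0.    -0.913 -0.407]]
[-0.06, 24, 0.003] P [ 0.509 -0.125  0.263] q2 -0.69 base x,z mm [20.2 60. ]
shift [-0.0004  0.      0.0002] turn [0.0002 0.0003 0.0001]
[-0.03, 26, 0.004] P [ 0.519 -0.129  0.234] q2 -0.73 base x,z mm [11.5 30. ]
shift [-0.0004  0.0313  0.0027] turn [-0.0109  0.0003  0.0001]
[-0.01, 27, 0.004] P [ 0.526 -0.132  0.215] q2 -0.74 base x,z mm [ 6.3 10. ]
shift 
[... 265 characters left out ...]
0.2 -30. ]
shift [-0.0004  0.0925  0.0028] turn [-0.0387  0.0003  0.0001]
[0.05, 33, 0.005] P [ 0.551 -0.141  0.16 ] q2 -0.82 base x,z mm [ -1.1 -50. ]
shift [-0.0004  0.1125  0.001 ] turn [-0.0498  0.0003  0.0001]
[0.065, 34, 0.005] P [ 0.559 -0.144  0.148] q2 -0.81 base x,z mm [ -1.8 -65. ]
shift [-0.0004  0.1273 -0.0013] turn [-0.0553  0.0003  0.0001]
[0.075, 35, 0.005] P [ 0.564 -0.146  0.14 ] q2 -0.81 base x,z mm [ -1.6 -75. ]
shift [-0.0004  0.137  -0.0031] turn [-0.0609  0.0003  0.0001]
[0.08, 35, 0.005] P [ 0.567 -0.147  0.136] q2 -0.80 base x,z mm [ -2. -80.]
shift [-0.0004  0.142  -0.0041] turn [-0.0609  0.0003  0.0001]
shift [ 0.001  -0.017  -0.0023] turn [-0.0053  0.0003  0.0001]
```

View pics/bwo.png

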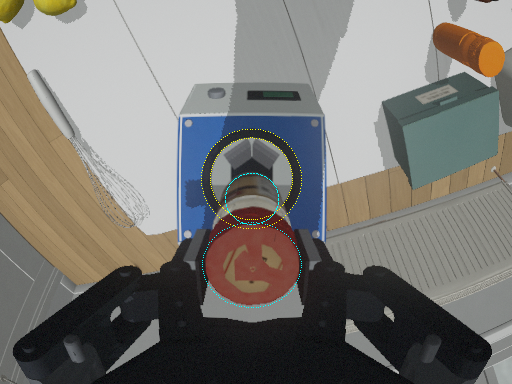

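View pics/bo.png

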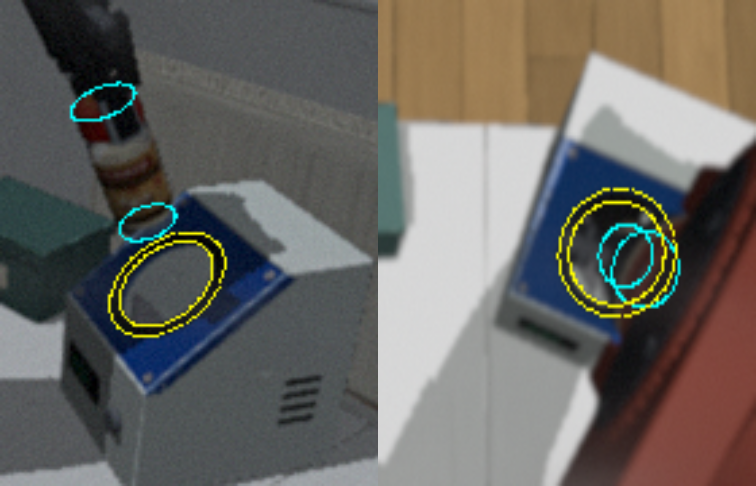

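The overlays still fit: the ring at (252,178), the jar base circle at (252,198), on centre sideways. I'll move down to the rim plane, just inside, and recheck.

```bash
python3 -m handwheel '[[[-0.004,0,0],[0,0.01,0.001],1],[[-0.0075,0,0],[0,0.021,0.002],1],[[-0.011,0,0],[0,0.031,0.0027],1],[[-0.0137,0,0],[0,0.0415,0.003],1],[[-0.0164,0,0],[0,0.052,0.0033],1],[[-0.022,0,0],[0,0.062,0.0033],1],[[-0.025,0,0],[0,0.068,0.0033],1],[[-0.025,0,0],[0,0.068,0.0033],1],[[-0.025,0,0],[0,0.068,0.0033],1]]' 60
python3 look.py c; sed -i 's/\[.03,31,.005\],\[.05,33,.005\],\[.065,34,.005\],\[.075,35,.005\],\[.08,35,.005\]/[.03,30.5,.005],[.05,32,.005],[.065,33.5,.005],[.075,34,.005],[.08,34.5,.005]/' plan.py; python3 plan.py; python3 - <<'E'
from st import *
b=s['tool_pos']+.0673*A[:,1]-port; print('base in panel',b@px,b@by,b@pz,'angle',np.degrees(np.arccos(-A[:,1]@pz)))
E
```

```text
t: 9.05
tool_pos: [0.5321, -0.1333, 0.2003]
tool_rot: [-0.421, 0.708, 0.488, -0.29]
contact_force: [0.3, 0.7, -1.6]
gripper_width: 0.0428
t 9.05 pos [ 0.5321 -0.1333  0.2003] w 0.0428 F [ 0.3  0.7 -1.6] q [-0.53 -0.78 -0.74  1.11  0.08 -0.15]
[[ 0.356  0.447 -0.821]
 [ 0.935 -0.17   0.312]
 [-0.    -0.878 -0.478]]
cam in tool [ 0.00017305 -0.15607366  0.06904478]
shift [-0.0005 -0.0275  0.023 ] turn [-0.0636  0.0003  0.0001]
shift [-0.0005  0.0019  0.0171] turn [-0.0636  0.0003  0.0001]
shift [-0.0006  0.0705  0.0032] turn [-0.0636  0.0003  0.0001]
t 9.2 pos [ 0.5325 -0.1336  0.2012] w 0.0427 F [ 1.2  0.5 -1.2] q [-0.53 -0.78 -0.74  1.11  0.08 -0.15]
[[ 0.356  0.447 -0.82 ]
 [ 0.935 -0.171  0.312]
 [-0.    -0.878 -0.479]]
[-0.06, 24, 0.003] P [ 0.509 -0.125  0.263] q2 -0.69 base x,z mm [20.2 60. ]
shift [-0.0004 -0.0667 -0.0077] turn [0.0256 0.0003 0.    ]
[-0.03, 26, 0.004] P [ 0.519 -0.129  0.234] q2 -0.73 base x,z mm [11.5 30. ]
shift [-0.0004 -0.0357 -0.0027] turn [0.0145 0.0003 0.    ]
[-0.01, 27, 0.004] P [ 0.526 -0.132  0.215] q2 -0.74 base x,z mm [ 6.3 10. ]
shift [-0.0004 -0
[... 535 characters left out ...]
.4 -65. ]
shift [-0.0004  0.0604  0.001 ] turn [-0.0272  0.0003  0.    ]
[0.075, 34, 0.005] P [ 0.564 -0.146  0.139] q2 -0.79 base x,z mm [ -2.9 -75. ]
shift [-0.0004  0.0703  0.    ] turn [-0.0299  0.0003  0.    ]
[0.08, 34.5, 0.005] P [ 0.566 -0.147  0.135] q2 -0.79 base x,z mm [ -2.7 -80. ]
shift [-0.0004  0.0753 -0.0006] turn [-0.0327  0.0003  0.    ]
shift [ 0.0011 -0.0834 -0.0115] turn [0.0201 0.0003 0.    ]
t 9.2 pos [ 0.5325 -0.1336  0.2012] w 0.0427 F [ 1.2  0.5 -1.2] q [-0.53 -0.78 -0.74  1.11  0.08 -0.15]
[[ 0.356  0.447 -0.82 ]
 [ 0.935 -0.171  0.312]
 [-0.    -0.878 -0.479]]
base in panel 0.004777347603313178 0.00035953664445913627 -0.0051066419881645245 angle 11.390331718278292
```

View pics/cwo.png

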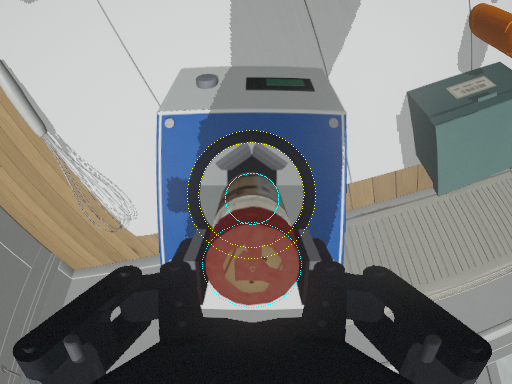

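View pics/co.png

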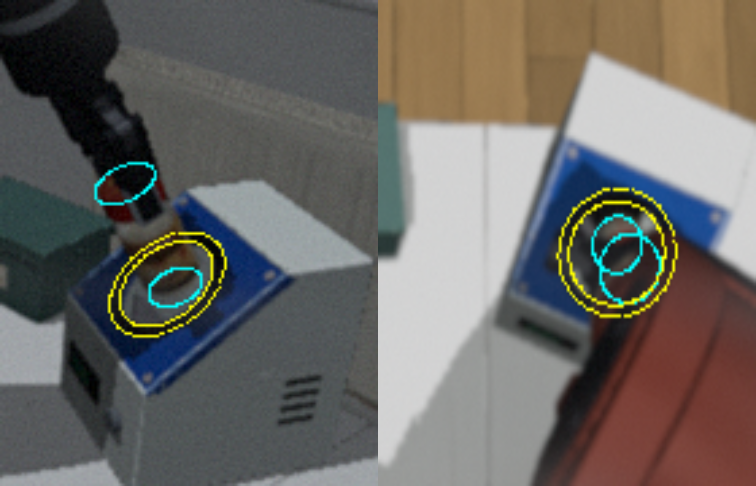

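The jar base is 5 mm inside and centred in the port (base x +5, y 0 mm), with no contact force. I'll continue to 75 mm deep.

```bash
python3 -m handwheel '[[[-0.004,0,0],[0,0.009,0.0014],1],[[-0.007,0,0],[0,0.017,0.0018],1],[[-0.0105,0,0],[0,0.0254,0.002],1],[[-0.0145,0,0],[0,0.0355,0.002],1],[[-0.0188,0,0],[0,0.0455,0.0018],1],[[-0.023,0,0],[0,0.053,0.0014],1],[[-0.0272,0,0],[0,0.0604,0.001],1],[[-0.0299,0,0],[0,0.0703,0],1],[[-0.0299,0,0],[0,0.0703,0],1],[[-0.0299,0,0],[0,0.0703,0],1]]' 60
python3 look.py d;  python3 - <<'E'
from st import *
b=s['tool_pos']+.0673*A[:,1]-port; print('base in panel',b@px,b@by,b@pz,'angle',np.degrees(np.arccos(-A[:,1]@pz)))
E
```

```text
t: 10.03
tool_pos: [0.5636, -0.1454, 0.1389]
tool_rot: [-0.387, 0.727, 0.501, -0.267]
contact_force: [0.4, 0.3, -1.3]
gripper_width: 0.043
t 10.03 pos [ 0.5636 -0.1454  0.1389] w 0.043 F [ 0.4  0.3 -1.3] q [-0.53 -0.81 -0.91  0.88  0.09 -0.14]
[[ 0.356  0.521 -0.776]
 [ 0.935 -0.199  0.295]
 [-0.    -0.83  -0.558]]
cam in tool [ 0.00017928 -0.15608474  0.06907096]
shift [-0.0004 -0.0993  0.014 ] turn [-0.0338  0.0003  0.0001]
shift [-0.0004 -0.0695  0.0108] turn [-0.0338  0.0003  0.0001]
shift [-0.0004  0.0001  0.0034] turn [-0.0338  0.0003  0.0001]
t 10.18 pos [ 0.5642 -0.1458  0.1404] w 0.0427 F [-0.2 -0.2 -0.9] q [-0.53 -0.81 -0.91  0.88  0.09 -0.14]
[[ 0.356  0.523 -0.775]
 [ 0.935 -0.2    0.295]
 [-0.001 -0.829 -0.56 ]]
base in panel -0.002054046080899868 0.00032938311245320206 -0.07444266640273951 angle 5.96822412990785
```

View pics/dwo.png

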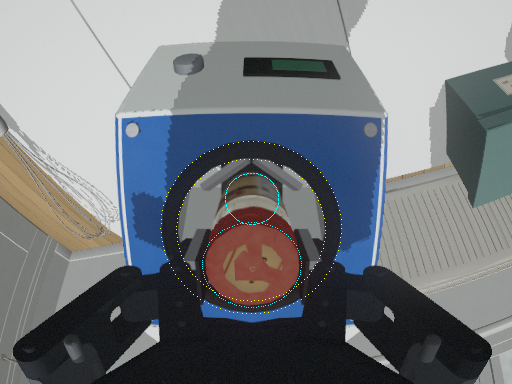

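View pics/do.png

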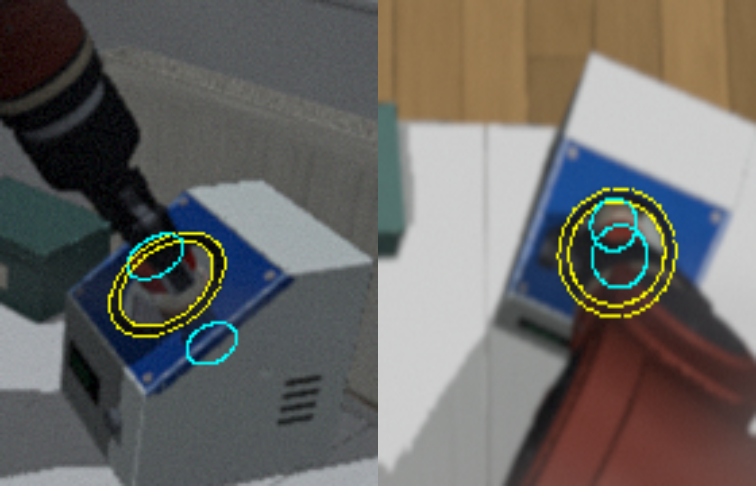

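Jar held 74 mm inside, 6° off axis, centred (x −2, y 0 mm), no contact force. Releasing.

```bash
python3 -m handwheel '[[[0,0,0],[0,0,0],0],[[0,0,0],[0,0,0],0],[[0,0,0],[0,0,0],0],[[0,0,0],[0,0,0],0],[[0,0,0],[0,0,0],0],[[0,0,0],[0,0,0],0],[[0,0,0],[0,0,0],0],[[0,0,0],[0,0,0],0]]'
python3 look.py e
```

```text
t: 10.85
tool_pos: [0.5641, -0.1458, 0.1404]
tool_rot: [-0.386, 0.727, 0.501, -0.266]
contact_force: [-0.8, 0.5, 0.6]
gripper_width: 0.0852
t 10.85 pos [ 0.5641 -0.1458  0.1404] w 0.0852 F [-0.8  0.5  0.6] q [-0.53 -0.81 -0.91  0.88  0.09 -0.14]
[[ 0.356  0.523 -0.775]
 [ 0.935 -0.2    0.295]
 [-0.001 -0.829 -0.56 ]]
cam in tool [ 0.00018133 -0.15611114  0.06904656]
shift [-0.0003 -0.0985  0.0152] turn [-0.0332  0.0003  0.    ]
shift [-0.0003 -0.0686  0.0121] turn [-0.0332  0.0003  0.    ]
shift [-0.0003  0.001   0.0048] turn [-0.0332  0.0003  0.    ]
```

View pics/ew.png

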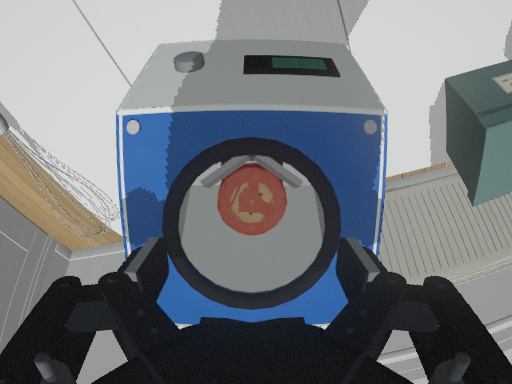

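The jar has slid down the chute: the cap is visible through the port at (252,200). I'll back off, straightening the wrist to stay within joint 2's range.

```bash
python3 -m handwheel '[[[0.005,0,0],[0,-0.015,0],0],[[0.012,0,0],[0,-0.035,0],0],[[0.02,0,0],[0,-0.055,0],0],[[0.03,0,0],[0,-0.075,0],0],[[0.04,0,0],[0,-0.095,0],0],[[0.05,0,0],[0,-0.115,0],0],[[0.055,0,0],[0,-0.13,0],0],[[0.055,0,0],[0,-0.13,0],0]]'
python3 look.py f; python3 - <<'E'
from st import *
m=optics.camera_model('wrist'); v=cv2.imread('pics/fw.png')
# cap blob (red) in wrist, inside the ring
g=cv2.cvtColor(v,cv2.COLOR_BGR2HSV); k=((g[...,0]<9)|(g[...,0]>172))&(g[...,1]>110)&(g[...,2]>50)
k=k.astype(np.uint8); n,l,stt,cen=cv2.connectedComponentsWithStats(k)
for i in np.argsort(-stt[1:,4])[:3]+1: print(stt[i],cen[i].round(1))
for ztop in(-.01,-.02,-.029,-.035):
    c=port+pz*ztop-px*.009
    u=np.array([wp(c+.0225*(np.cos(a)*px+np.sin(a)*by),m) for a in np.linspace(0,6.28,60)]); print(ztop,wp(c,m).round(1),np.ptp(u,0).round(1))
E
```

```text
t: 11.67
tool_pos: [0.4967, -0.1202, 0.2519]
tool_rot: [-0.446, 0.692, 0.477, -0.308]
contact_force: [0.7, -0.5, 0.7]
gripper_width: 0.0853
t 11.67 pos [ 0.4967 -0.1202  0.2519] w 0.0853 F [ 0.7 -0.5  0.7] q [-0.54 -0.77 -0.62  1.3   0.07 -0.16]
[[ 0.356  0.385 -0.852]
 [ 0.935 -0.148  0.324]
 [-0.001 -0.911 -0.412]]
cam in tool [ 0.00018146 -0.15604674  0.06903778]
shift [-0.0001  0.0368  0.0119] turn [-0.087   0.0004 -0.0002]
shift [-0.0001  0.0657  0.0037] turn [-0.087   0.0004 -0.0002]
shift [-0.      0.133  -0.0152] turn [-0.087   0.0004 -0.0002]
t 11.82 pos [ 0.4963 -0.1198  0.2472] w 0.0853 F [ 0.5  0.1 -0.3] q [-0.54 -0.77 -0.62  1.3   0.07 -0.16]
[[ 0.356  0.382 -0.853]
 [ 0.935 -0.146  0.325]
 [-0.    -0.913 -0.409]]
[ 232  165   41   41 1039] [252.2 185.2]
[482   1   7   9  20] [485.5   5.4]
[490   9   3   4   5] [490.6  10.4]
-0.01 [251.3 189.1] [44.5 44.5]
-0.02 [251.4 189.2] [43.1 43.1]
-0.029 [251.4 189.3] [41.9 41.8]
-0.035 [251.4 189.4] [41.1 41.1]
```

View pics/fw.png

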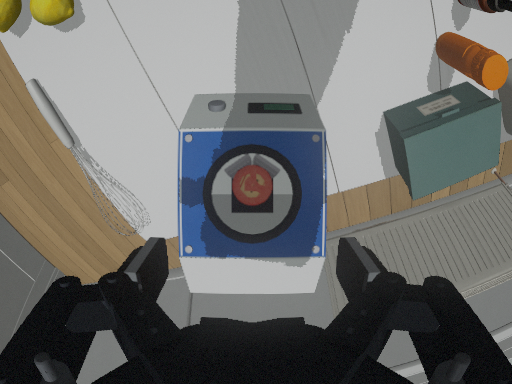

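View pics/fs.png

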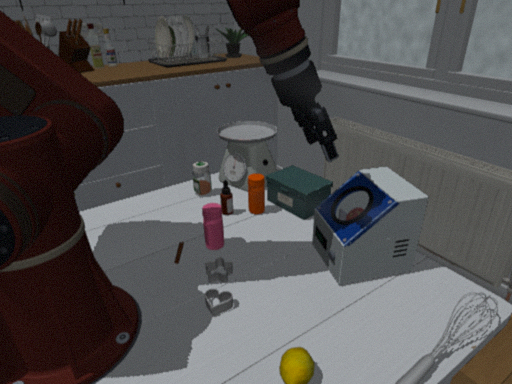

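The cap blob is 41 px across at (252,185), which puts the cap top about 29–35 mm below the rim, with the jar resting on the stop. The pale jar (202,180) and dropper (226,200) stand where they were, and the gripper is clear. Handing in.

```bash
python3 - <<'E'
from h import *
s=r.observe(); print(s['t'],s['qvel'].round(3),s['contact_force'].round(1)); r.job_done()
E
```

```text
11.8167 [ 0.001  0.001 -0.021  0.001 -0.     0.001] [ 0.5  0.1 -0.3]
the job is handed in; nothing more can be done
```

The red-capped jar is inside the white box, and I handed the job in at about 11.8 s of the 38 s allowed. I gripped it by its cap, carried it base first to the port, lowered its base 74 mm inside and let go. It slid down the chute.

**Final checks:**
- **Jar:** in the last wrist picture its cap is 41 px across, so its top is about 30–35 mm below the rim. That fits a jar resting on the stop.
- **Port and panel:** no contact force showed at the three stops on the way in. Force is only read when a move ends, so a brief touch in between would not have shown.
- **Bystanders:** in the last scene picture the pale-capped jar and the dropper bottle stand where they were. I judged that by eye and did not re-measure them.
- **Robot:** the gripper was open and clear of everything.

**What went wrong or disagreed:**
- **First grasp missed:** the real fingertips end about 34 mm short of where the reported TCP and the description put them. I measured this in two views and used the corrected value for everything after. Nothing was touched in the miss.
- **Tilt at the port:** the exact 40° tilt is beyond joint 2's range. The first pre-insertion pose stopped at that joint's -0.84 limit, so I backed off and replanned. The jar went in about 11° off axis at the rim, reduced to 6° at release, within the 14° allowed.

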